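Release the spray tube from its quick coupling

TASK

Take the steel spray tube off for cleaning: push the thumb plate of its quick coupling all the way down so that the release collar lets go, then draw the tube straight up out of the coupling and stand it in the empty stoneware jar, lowering it in before letting go. Leave the other coupling with its brass blanking plug alone and the jar standing.

Things in the scene. Friction and masses are not known exactly. Their poses are not given: they have to be found in the camera images.
- tube: Upright steel tube, 18 mm diameter, 120 mm long, 110-180 g, in a quick coupling (70 mm square block, release collar on top). Origin: centre of lower end, z along the tube to the free end. A 26 mm brass bead 14-20 mm above the lower end is locked by jaws in the block while the collar is up. At the start lower end at 10 mm, top at 130 mm above the table; free to grip above 66 mm.
- release_plate (a point): Centre of the top of the steel thumb plate (44 x 50 mm) sticking out from the 54 mm round release collar about the tube; 58 mm from the tube's axis, 66 mm above the table at the start. x points level from plate to tube, z up. Plate and collar slide down 10 mm to a stop against 5-7 N and stay where left; from 8 mm down the jaws free the tube.
- jar: Empty straight-sided round reddish stoneware jar, open at the top, 74 mm outer and 64 mm inner diameter, 72 mm high, bottom 6 mm thick, 0.6 kg, standing loose on the table. Origin: centre of its underside, z up. The tube may lean on its rim.
- plug_plate (a point): Bystander: the same point of the same thumb plate on a second, identical coupling, which holds no tube but a blanking plug: a flat round brass knob 40 mm in diameter and 18 mm high, its top 92 mm above the table, 58 mm along this point's x axis. To be left alone.
Not all that is in view belongs to the job. What is shaped like the tube but pink or red is not meant.

How it is judged:
By the outcome, as a careful person would: the job done as asked, in the order asked, and still so for the second after the job is handed in, with the robot touching nothing.
It also fails if it takes over 48 s, if anything falls off the work surface, if the arm or the gripper's body presses on something with over 40 N, if the wrist force passes 120 N, or if a joint passes its speed limit or range.

ROBOT

A 7-joint arm with a two-finger parallel gripper is mounted at the origin on the work surface. World frame = base frame: x ahead of the robot, y to its left, z up, the work surface at z = 0. Lengths are in m, angles in rad, forces in N, time in s.
With the tool pointing down it reaches from about 0.425 to 0.875 m from the base axis. Payload 4.7 kg.
Tool frame: the origin (TCP) lies on the front face of the gripper's body, between the roots of the fingers; the fingertips stand 73 mm ahead of it and the grasp point (between the pads) lies 54 mm ahead of it; z points along the fingers, x is the direction in which the jaws open and shut, and the axes are right-handed (so a half turn about z gives the same grasp; the last joint's range is limited). The gripper opens to 85 mm and grips with 20 to 120 N. Pads are 22 mm wide; open, the fingers measure 114 mm over their backs; the gripper's body (76 mm by 85 mm) begins 54 mm behind the grasp point. The pads swing forward as they close: fully open they stand 13 mm farther back than shut.
Start: joints at [-1.312, 0.321, -0.07, 1.45, 0.023, 1.371, -0.057], TCP at [0.158, 0.631, 0.304] pointing down, gripper open.
Joint ranges: [-2.86, 2.86], [-0.3, 2.09], [-1.38, 1.24], [0.06, 2.45], [-1.56, 4.7], [0.09, 2.05], [-2.69, 2.69]. Speed limits (rad/s): [2.57, 2.57, 3.14, 3.14, 3.14, 3.14, 3.14].

INTERFACE

Orientations are given as [roll, pitch, yaw] about the fixed x, y, z axes, in that order (R = Rz(yaw) Ry(pitch) Rx(roll)).
In Python, from bench import arm, cams, ticket gives the robot as it stands.
- The arm moves only by the shell command python3 -m inch 'ROWS'. ROWS is JSON, a list that holds one entry, the list of rows, each a list of 5 numbers: the shift along the tool's x, y, z in cm, then the turn about the tool's z in degrees, then the finger opening in cm, from 0 to 8.54. In form: [[[x, y, z, twist, hand], ...]]. A call has exactly 8 rows; each row shifts and turns the commanded pose from where the row before left it, along the tool's axes as they then stand; what a row does not reach is not made up. A row lasts 1/10 s, in which the tool goes at most 50 mm and 8.59 degrees, less where a joint would pass 70% of its speed; a pose out of reach is approached as far as the arm can. A call with a gripper value outside its range is refused whole. The fingers move at their own pace and stop on an object; the grip force is fixed at half the most. Time passes only in rows, so rows that do not move let the fingers close, or fill a call up. It gives the time, the measured TCP pose, the force and the opening at its end, in the units of the state.
- arm.state(): the state, without advancing time (a new reading comes with each control period).
- cams.capture(name): name is "scene" or "top"; returns the picture (480x640x3 uint8, red, green, blue); there is no depth.
- cams.camera_model(name): a dict with "intrinsics" (3x3 intrinsics, pixels), "rvec" (rotation vector, rad) and "tvec" (3), from world to camera coordinates, as OpenCV has them. Camera axes: x right, y down, z forward; pixel columns grow to the right and rows downward; lengths in m; the calibration is good to about 2 mm. A picture is of the moment at which its call begins. camera_model takes no time and is no camera call.
- ticket.job_done(): hands the job in, once; it reports no verdict.
The state is a dict: "time_s": time; "joint_positions": joint angles; "dq": joint speeds; "joint_efforts": joint torques, N m; "ee_pos": TCP position; "orientation": TCP orientation; "wrist_force": force on the tool from outside, world axes, zero at the start; "moment": the same for the moment, N m; "grip_width": opening from 0.0 (shut) to 1.0 (fully open).
Only numpy, scipy, OpenCV 4.12 (cv2) and the standard library are available. Lean on these libraries where they do the work, as an engineer would, in place of code of your own. Each camera call takes 0.05 s, during which the arm holds its last target. There are 200 camera calls.

## Working session

There is one attempt and no reset: what is moved stays moved. The work goes in short steps, Python scripts to look and compute and a shell command to move; the robot and the scene stay as the last step left them, time stands still between calls to the robot, and variables do not carry over. Pictures are saved under pics/ and viewed, about 8 in all and at most 12, crops included, and the job is handed in when it is done.

```bash
mkdir -p pics; ls; python3 - <<'E'
from bench import arm,cams
import cv2
print(arm.state())
for n in("scene","top"):
    print(n,cams.camera_model(n)); cv2.imwrite(f"pics/{n}0.png",cams.capture(n)[:,:,::-1])
E
```

```text
pics
{'time_s': 0.0, 'joint_positions': array([-1.31191631,  0.32178514, -0.07007756,  1.45164689,  0.02257899,
        1.37080557, -0.05688816]), 'dq': array([ 0.00040763, -0.00066082, -0.00077313,  0.00048333,  0.00036337,
       -0.0001712 , -0.00030472]), 'joint_efforts': array([-1.15186217e-04, -4.93581140e+01, -3.82658523e-01, -3.14330506e+01,
        1.27602130e-02,  1.15956244e-02, -2.72969231e-05]), 'ee_pos': array([0.15746682, 0.63023289, 0.30286201]), 'orientation': array([3.14151290e+00, 1.85664860e-03, 1.32604702e+00]), 'wrist_force': array([-0.45768548, -0.20432831, -0.38725943]), 'moment': array([ 0.05821881, -0.03645494, -0.06520384]), 'grip_width': 0.9991776556915845}
scene {'intrinsics': array([[504.38973965,   0.        , 321.68277704],
       [  0.        , 504.38973965, 235.16294574],
       [  0.        ,   0.        ,   1.        ]]), 'rvec': array([ 1.55525589,  1.91644665, -0.88849103]), 'tvec': array([ 0.16052345, -0.32640115,  1.2917118 ])}
top {'intrinsics': array([[547.32989241,   0.        , 317.06112762],
       [  0.        , 547.32989241, 248.90046444],
       [  0.        ,   0.        ,   1.        ]]), 'rvec': array([ 2.15549181, -2.13539302,  0.10440597]), 'tvec': array([-0.03713585,  0.57941681,  1.00476943])}
```

View pics/scene0.png

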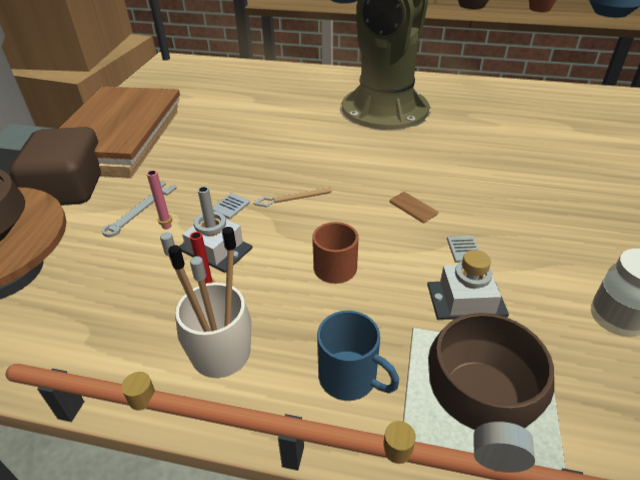

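View pics/top0.png

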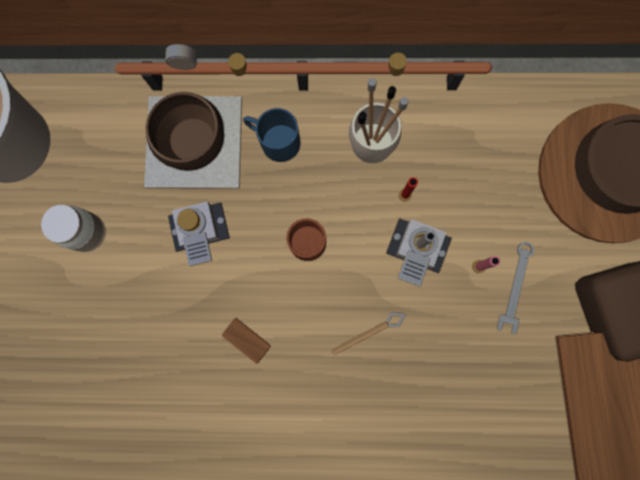

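The scene view shows the steel tube's top near (205,190) with its plate at (232,206), the jar at (335,250) and the plug at (477,262). In the top view the tube's top is near (430,237), the plate at (414,268), the jar at (307,240) and the plug at (189,220). I'll make one enlarged composite for precise pixels.

```bash
python3 - <<'E'
import cv2,numpy as np
t=cv2.imread("pics/top0.png");s=cv2.imread("pics/scene0.png")
def c(im,x,y,w,h,k): return cv2.resize(im[y:y+h,x:x+w],None,fx=k,fy=k,interpolation=cv2.INTER_CUBIC)
a=np.hstack([c(t,380,210,80,80,5),c(s,180,180,80,80,5)])
b=np.hstack([c(t,280,210,80,40,5),c(s,300,215,80,40,5)])
cv2.imwrite("pics/crop0.png",a)
for n,im,(x,y,w,h) in(("top",t,(270,205,80,70)),("scene",s,(300,210,75,85))):
    hsv=cv2.cvtColor(im,cv2.COLOR_BGR2HSV);m=np.zeros(im.shape[:2],np.uint8)
    m[y:y+h,x:x+w]=cv2.inRange(hsv,(0,110,30),(11,255,255))[y:y+h,x:x+w]
    cs=max(cv2.findContours(m,0,2)[0],key=cv2.contourArea)
    print(n,cv2.fitEllipse(cs),cv2.boundingRect(cs))
E
```

```text
top ((306.2220153808594, 238.90243530273438), (37.956546783447266, 41.188751220703125), 163.54092407226562) (287, 219, 39, 41)
scene ((335.2581787109375, 251.4921875), (49.30855941772461, 63.091094970703125), 179.03611755371094) (313, 223, 45, 60)
```

View pics/crop0.png

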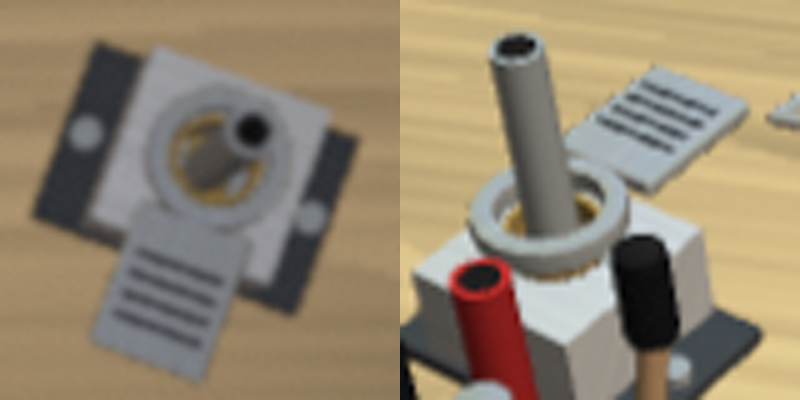

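The crops put the tube's top at top-view (430.2,236.2) and scene (203.4,189.4). The collar ring is at top (423.6,241) and scene (210,223), and the plate centre at about top (414.4,268.4) and scene (231,205).

```bash
cat > h.py <<'E'
import cv2,numpy as np
from bench import arm,cams
M={n:cams.camera_model(n) for n in("scene","top")}
def ray(n,p):
    m=M[n];R=cv2.Rodrigues(m["rvec"])[0];u=np.linalg.inv(m["intrinsics"])@[p[0],p[1],1]
    d=R.T@u;return -R.T@m["tvec"],d/np.linalg.norm(d)
def onz(n,p,z): o,d=ray(n,p);return o+d*(z-o[2])/d[2]
def tri(pt,ps):
    a,u=ray("top",pt);b,v=ray("scene",ps)
    k=np.linalg.lstsq(np.c_[u,-v],b-a,rcond=None)[0]
    return (a+u*k[0]+b+v*k[1])/2,np.linalg.norm(a+u*k[0]-b-v*k[1])
def proj(n,P): m=M[n];return cv2.projectPoints(np.float64([P]),m["rvec"],m["tvec"],m["intrinsics"],None)[0].ravel()
E
python3 - <<'E'
from h import *
np.set_printoptions(precision=4,suppress=True)
print("cam",ray("top",(0,0))[0],ray("scene",(0,0))[0])
print("tubetop",tri((430.2,236.2),(203.4,189.4)))
print("ring",tri((423.6,241),(210,223)), onz("top",(423.6,241),.066),onz("scene",(210,223),.066))
print("plate",tri((414.4,268.4),(231,205)),onz("top",(414.4,268.4),.066),onz("scene",(231,205),.066))
c=lambda x,y:(380+x/5,210+y/5)
for q in((135,205),(250,240),(205,380),(92,338)):print(onz("top",c(*q),.066))
print("jar",onz("top",(306.2,238.9),.06),tri((306.2,238.9),(335.5,240)))
print("jar extremes scene", onz("scene",(335.5,223),.072), onz("scene",(335.5,283),0))
print("plug",tri((189,219),(477,257)))
E
```

```text
cam [ 0.4519 -0.0594  1.0672] [1.1957 0.103  0.6004]
tubetop (array([ 0.5917, -0.2289,  0.1286]), np.float64(0.00044467829817237584))
ring (array([ 0.5929, -0.2289,  0.0596]), np.float64(0.0007699200340452021)) [ 0.5921 -0.2282  0.066 ] [ 0.5999 -0.2246  0.066 ]
plate (array([ 0.5414, -0.2104,  0.0621]), np.float64(0.002080885786699338)) [ 0.5414 -0.2109  0.066 ] [ 0.546  -0.2071  0.066 ]
[ 0.5733 -0.1977  0.066 ]
[ 0.5608 -0.2395  0.066 ]
[ 0.5094 -0.2225  0.066 ]
[ 0.5243 -0.1816  0.066 ]
jar [ 0.5953 -0.012   0.06  ] (array([ 0.5951, -0.0118,  0.0609]), np.float64(0.0003554589554536088))
jar extremes scene [ 0.5659 -0.0174  0.072 ] [ 0.6318 -0.0042  0.    ]
plug (array([0.6258, 0.2026, 0.0914]), np.float64(0.0038473343927334564))
```

Two views agree: tube axis at (0.592,-0.229), top at 0.129. The plate is near (0.538,-0.210), about 0.062–0.066 high, and the jar is at (0.596,-0.012). I'll close the hand and go round towards the plate.

```bash
python3 -m inch '[[[-2.4,4.3,0,0.7,0],[-2.4,4.3,0,0.7,0],[-2.4,4.3,0,0.7,0],[-2.4,4.3,0,0.7,0],[-2.4,4.3,0,0.7,0],[-2.4,4.3,0,0.7,0],[-2.4,4.3,0,0.7,0],[-2.4,4.3,0,0.7,0]]]'
cat >> h.py <<'E'
def togo(x,y,z,ang=None):
    "remaining shift in tool cm (tool pointing down) and twist deg to bring tool y to world heading ang"
    s=arm.state();p=s["ee_pos"];Y=s["orientation"][2];d=np.array([x,y,z])-p
    print("t",round(s["time_s"],2),"p",p.round(4),"rpy",s["orientation"].round(3),"F",s["wrist_force"].round(1),"w",round(s["grip_width"],3))
    t=0 if ang is None else np.degrees((Y-np.pi/2-ang+np.pi)%(2*np.pi)-np.pi)
    f=lambda Y:np.round([100*(d[0]*np.cos(Y)+d[1]*np.sin(Y)),100*(d[0]*np.sin(Y)-d[1]*np.cos(Y)),-100*d[2]],2)
    print("togo",f(Y),"twist",round(t,2),"; after twist",f(Y-np.radians(t)))
E
python3 -c "
from h import *
togo(.537,-.210,.18,np.arctan2(-.019,.0547))"
```

```text
time_s: 0.9
ee_pos: [0.4338, 0.3473, 0.3037]
orientation: [-3.141, 0.0, 1.228]
wrist_force: [1.3, 0.2, 0.6]
grip_width: 0.0
t 0.9 p [0.4338 0.3473 0.3037] rpy [-3.141  0.     1.228] F [1.3 0.2 0.6] w 0.0
togo [-49.01  28.46  12.37] twist -0.49 ; after twist [-49.26  28.03  12.37]
```

```bash
python3 -m inch '[[[-3.1,1.8,0,0,0],[-3.1,1.8,0,0,0],[-3.1,1.8,0,0,0],[-3.1,1.8,0,0,0],[-3.1,1.8,0,0,0],[-3.1,1.8,0,0,0],[-3.1,1.8,0,0,0],[-3.1,1.8,0,0,0]]]' >/dev/null
python3 -m inch '[[[-3.1,1.8,1.5,0,0],[-3.1,1.8,1.5,0,0],[-3.1,1.8,1.5,0,0],[-3.1,1.8,1.5,0,0],[-3.1,1.8,1.5,0,0],[-3.1,1.8,1.5,0,0],[-3.1,1.8,1,0,0],[-2.5,1.4,0.5,-0.5,0]]]' >/dev/null
python3 - <<'E'
from h import *
togo(.537,-.210,.142,np.arctan2(-.019,.0547))
a=cams.capture("top")[200:300,360:480,::-1];b=cams.capture("scene")[130:255,150:275,::-1]
a=cv2.resize(a,(480,400));b=cv2.resize(b,(400,400))[:, :320]
cv2.imwrite("pics/p1.png",np.hstack([a,b]))
E
```

```text
t 2.5 p [ 0.535  -0.2098  0.1975] rpy [-3.140e+00  1.000e-03  1.236e+00] F [-0.3 -0.2 -0.2] w 0.003
togo [0.05 0.19 5.55] twist -0.03 ; after twist [0.05 0.19 5.55]
```

View pics/p1.png

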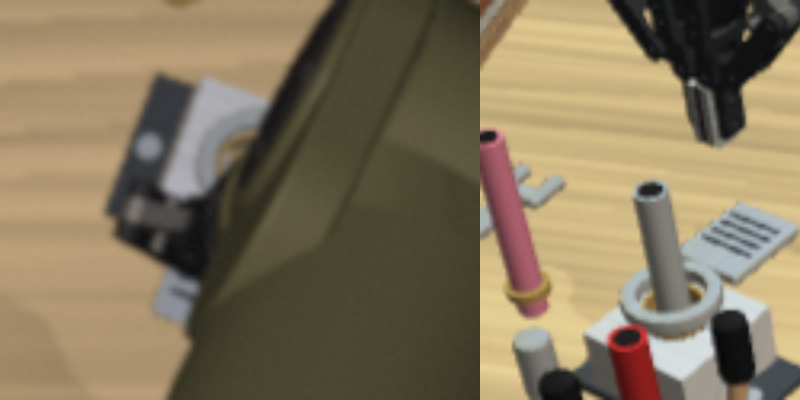

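The gripper tip is above and just beside the plate in the scene crop at about (715,140), and the tube is clear of it. I'll go down to just over the plate, then press slowly.

```bash
python3 -m inch '[[[0,0.1,1.4,0,0],[0,0,1.4,0,0],[0,0,1.4,0,0],[0,0,0.8,0,0],[0,0,0.3,0,0],[0,0,0.2,0,0],[0,0,0.2,0,0],[0,0,0.2,0,0]]]'
python3 -m inch '[[[0,0,0.2,0,0],[0,0,0.2,0,0],[0,0,0.2,0,0],[0,0,0.1,0,0],[0,0,0.1,0,0],[0,0,0.1,0,0],[0,0,0,0,0],[0,0,0,0,0]]]'
```

```text
time_s: 3.4
ee_pos: [0.5371, -0.2083, 0.1403]
orientation: [3.14, -0.0, 1.237]
wrist_force: [-0.0, -0.3, 0.4]
grip_width: -0.005
time_s: 4.2
ee_pos: [0.5371, -0.2083, 0.131]
orientation: [3.141, 0.0, 1.237]
wrist_force: [1.0, -0.1, 2.7]
grip_width: 0.002
```

```bash
python3 -m inch '[[[0,0,0.1,0,0],[0,0,0.1,0,0],[0,0,0.1,0,0],[0,0,0,0,0],[0,0,0,0,0],[0,0,0,0,0],[0,0,0,0,0],[0,0,0,0,0]]]'
python3 -m inch '[[[0,0,0.1,0,0],[0,0,0.1,0,0],[0,0,0.1,0,0],[0,0,0,0,0],[0,0,0,0,0],[0,0,0,0,0],[0,0,0,0,0],[0,0,0,0,0]]]'
```

```text
time_s: 5.0
ee_pos: [0.5371, -0.2083, 0.1286]
orientation: [3.141, -0.0, 1.237]
wrist_force: [-1.5, 0.8, 8.8]
grip_width: -0.001
time_s: 5.8
ee_pos: [0.537, -0.2084, 0.128]
orientation: [3.141, -0.002, 1.237]
wrist_force: [-7.8, 3.7, 25.6]
grip_width: -0.002
```

The plate hit its stop: the tip is at about 0.055 and the force rose to 25 N. I'll back off upwards, open, and move over the tube.

```bash
python3 -m inch '[[[0,0,-1,0,0],[0,0,-2,0,0],[0,0,-3,0,0],[0,0,-3,0,5],[0,0,-2,0,5],[0,0,0,0,5],[0,0,0,0,5],[0,0,0,0,5]]]'
python3 -c "
from h import *
togo(.592,-.2288,.165)
a=cams.capture('top')[200:300,360:480,::-1];b=cams.capture('scene')[130:255,150:275,::-1]
cv2.imwrite('pics/p2.png',np.hstack([cv2.resize(a,(480,400)),cv2.resize(b,(400,400))[:,:320]]))"
```

```text
time_s: 6.6
ee_pos: [0.5358, -0.2077, 0.233]
orientation: [-3.138, 0.0, 1.237]
wrist_force: [0.3, -0.0, -0.8]
grip_width: 0.588
t 6.6 p [ 0.5358 -0.2077  0.233 ] rpy [-3.138  0.     1.237] F [ 0.3 -0.  -0.8] w 0.588
togo [-0.16  6.    6.8 ] twist 0 ; after twist [-0.16  6.    6.8 ]
```

View pics/p2.png

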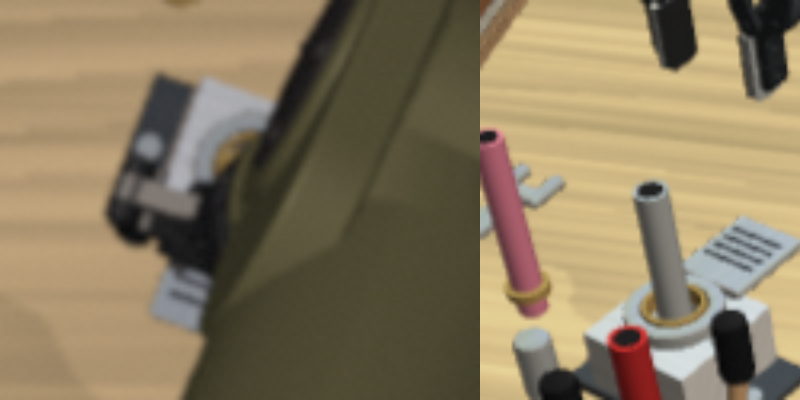

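The collar and plate now sit visibly lower: the ring is flush with the block at crop (675,310), and the tube stands upright. I'll move over the tube and descend.

```bash
python3 -m inch '[[[-0.1,2,0,0,5],[-0.1,2,0,0,5],[0,1.5,0,0,5],[0,0.5,0,0,5],[0,0,0,0,5],[0,0,0.5,0,5],[0,0,0.5,0,5],[0,0,0,0,5]]]'
python3 -c "
from h import *
togo(.592,-.2288,.161)
b=cams.capture('scene')[110:235,140:265,::-1]
cv2.imwrite('pics/p3.png',cv2.resize(b,(500,500)))"
```

```text
time_s: 7.5
ee_pos: [0.5918, -0.2292, 0.2238]
orientation: [-3.14, -0.0, 1.237]
wrist_force: [0.5, -0.1, -0.1]
grip_width: 0.584
t 7.5 p [ 0.5918 -0.2292  0.2238] rpy [-3.14  -0.     1.237] F [ 0.5 -0.1 -0.1] w 0.584
togo [0.04 0.   6.28] twist 0 ; after twist [0.04 0.   6.28]
```

View pics/p3.png

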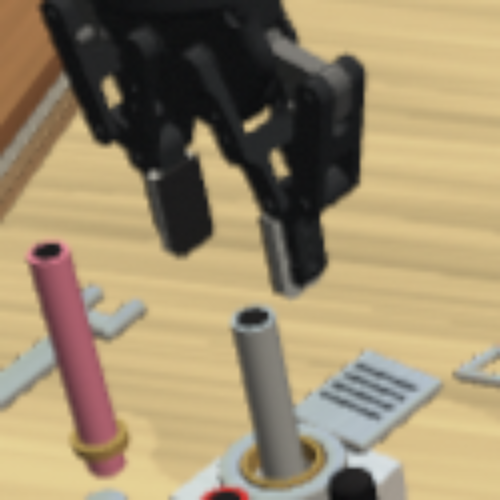

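```bash
python3 -c "
from h import *
f=lambda P:((proj('scene',P)-[140,110])*4).round()
x=np.array([.328,.945,0]);y=np.array([.945,-.328,0]);T=np.array([.5918,-.2292,.153])
for s in(-1,1):
  for k in (-1,1): print(s,k,f(T+s*.025*x+k*.011*y))
print(f(T),f([.592,-.2288,.13]))"
```

```text
-1 -1 [213. 236.]
-1 1 [175. 263.]
1 -1 [309. 272.]
1 1 [272. 300.]
[242. 267.] [252. 315.]
```

The prediction matches the seen finger corners and tube top to within about 2 mm. I'll descend and grip.

```bash
python3 -m inch '[[[0,0,1,0,5],[0,0,1.2,0,5],[0,0,1.2,0,5],[0,0,1.2,0,5],[0,0,1,0,5],[0,0,0.5,0,5],[0,0,0.2,0,5],[0,0,0,0,5]]]'
python3 -m inch '[[[0,0,0,0,1],[0,0,0,0,1],[0,0,0,0,1],[0,0,0,0,1],[0,0,0,0,1],[0,0,0,0,1],[0,0,0,0,1],[0,0,0,0,1]]]'
```

```text
time_s: 8.35
ee_pos: [0.5928, -0.2298, 0.1618]
orientation: [-3.142, 0.0, 1.237]
wrist_force: [-0.9, -0.6, -1.2]
grip_width: 0.586
time_s: 9.15
ee_pos: [0.5932, -0.2299, 0.1626]
orientation: [3.14, -0.0, 1.237]
wrist_force: [0.0, 0.2, 5.4]
grip_width: 0.194
```

```bash
python3 -m inch '[[[0,0,-0.1,0,1],[0,0,-0.2,0,1],[0,0,-0.3,0,1],[0,0,-0.4,0,1],[0,0,-0.5,0,1],[0,0,-0.5,0,1],[0,0,-0.5,0,1],[0,0,-0.5,0,1]]]'
```

```text
time_s: 9.95
ee_pos: [0.5929, -0.2298, 0.1925]
orientation: [3.141, -0.0, 1.237]
wrist_force: [-0.0, -0.5, -2.3]
grip_width: 0.192
```

```bash
python3 -m inch '[[[0,0,-1,0,1],[0,0,-1.2,0,1],[0,0,-1.5,0,1],[0,0,-1.5,0,1],[0,0,-1.5,0,1],[0,0,-1.5,0,1],[0,0,-1,0,1],[0,0,-0.5,0,1]]]'
python3 -c "
from h import *
togo(.596,-.012,.25)"
```

```text
time_s: 10.75
ee_pos: [0.5931, -0.2299, 0.2905]
orientation: [3.14, -0.0, 1.237]
wrist_force: [0.9, 0.4, -0.6]
grip_width: 0.192
t 10.75 p [ 0.5931 -0.2299  0.2905] rpy [ 3.14  -0.     1.237] F [ 0.9  0.4 -0.6] w 0.192
togo [20.68 -6.87  4.05] twist 0 ; after twist [20.68 -6.87  4.05]
```

```bash
python3 -m inch '[[[1.5,-0.5,0,0,1],[3,-1,0,0,1],[3.6,-1.2,0,0,1],[3.6,-1.2,0,0,1],[3.6,-1.2,0,0,1],[3,-1,0,0,1],[1.6,-0.5,0,0,1],[0.8,-0.3,0,0,1]]]' 
python3 -m inch '[[[0,0,0,0,1],[0,0,0.6,0,1],[0,0,1,0,1],[0,0,1,0,1],[0,0,0.8,0,1],[0,0,0.6,0,1],[0,0,0,0,1],[0,0,0,0,1]]]' >/dev/null
python3 - <<'E'
from h import *
togo(.596,-.012,.160)
a=cams.capture("top")[190:290,250:370,::-1];b=cams.capture("scene")[130:290,270:400,::-1]
cv2.imwrite("pics/p4.png",np.hstack([cv2.resize(a,(420,350)),cv2.resize(b,(350,431))[:350]]) if 0 else np.hstack([cv2.resize(a,(480,480),interpolation=2)[:, :380],cv2.resize(b,(390,480))]))
print(proj("scene",(.596,-.012,.072)),proj("scene",(arm.state()["ee_pos"]-[0,0,.1526])))
E
```

```text
time_s: 11.55
ee_pos: [0.5948, -0.0073, 0.2879]
orientation: [-3.139, -0.001, 1.242]
wrist_force: [0.3, -1.1, -2.2]
grip_width: 0.195
t 12.35 p [ 0.5955 -0.0116  0.2489] rpy [3.142 0.    1.237] F [-0.2 -0.1 -1.5] w 0.191
togo [-0.02  0.06  8.89] twist 0 ; after twist [-0.02  0.06  8.89]
[335.20596717 235.15115729] [335.56354143 223.10831199]
```

View pics/p4.png

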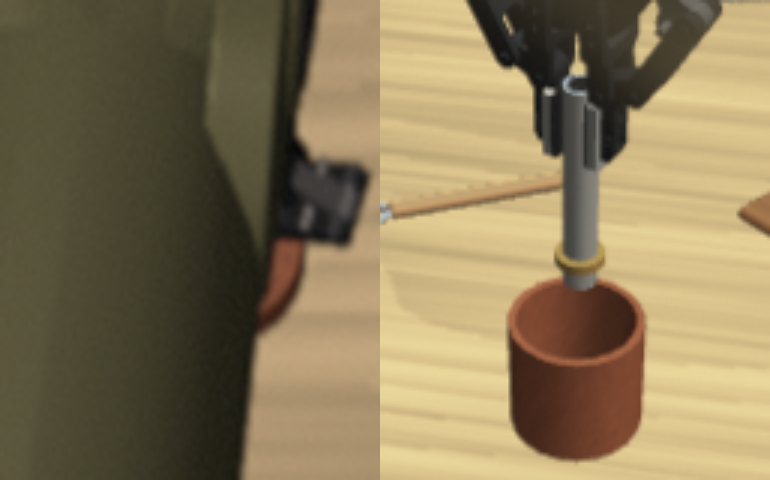

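The tube hangs upright, its lower end at crop (580,283), centred over the jar mouth at (577,320), as predicted. I'll lower it in.

```bash
python3 -m inch '[[[0,0,1,0,1],[0,0,1.5,0,1],[0,0,1.5,0,1],[0,0,1.5,0,1],[0,0,1.2,0,1],[0,0,0.8,0,1],[0,0,0.5,0,1],[0,0,0.3,0,1]]]'
python3 -m inch '[[[0,0,0.2,0,1],[0,0,0.2,0,1],[0,0,0.1,0,1],[0,0,0.1,0,1],[0,0,0,0,1],[0,0,0,0,1],[0,0,0,0,1],[0,0,0,0,1]]]'
```

```text
time_s: 13.25
ee_pos: [0.5955, -0.0116, 0.1655]
orientation: [-3.142, 0.0, 1.237]
wrist_force: [-0.5, 0.2, -0.4]
grip_width: 0.197
time_s: 14.05
ee_pos: [0.5955, -0.0115, 0.16]
orientation: [3.141, -0.0, 1.237]
wrist_force: [0.9, 0.5, -1.5]
grip_width: 0.19
```

```bash
python3 -m inch '[[[0,0,0.1,0,1],[0,0,0.1,0,1],[0,0,0,0,1],[0,0,0,0,1],[0,0,0,0,1],[0,0,0,0,1],[0,0,0,0,1],[0,0,0,0,1]]]'
```

```text
time_s: 14.85
ee_pos: [0.5957, -0.0116, 0.1586]
orientation: [3.141, -0.0, 1.237]
wrist_force: [-2.0, 0.8, 6.0]
grip_width: 0.191
```

The tube is touching the jar floor (6 N at the height expected). I'll open and rise.

```bash
python3 -m inch '[[[0,0,-0.05,0,2.4],[0,0,0,0,2.8],[0,0,0,0,3.5],[0,0,0,0,4.5],[0,0,0,0,5.5],[0,0,0,0,6],[0,0,0,0,6],[0,0,0,0,6]]]'
python3 -m inch '[[[0,0,-0.5,0,6],[0,0,-1.5,0,6],[0,0,-2.5,0,6],[0,0,-2.5,0,6],[0,0,-2.5,0,6],[0,0,-2.5,0,6],[0,0,-2,0,6],[0,0,-1,0,6]]]'
python3 -m inch '[[[0,-2,0,0,6],[0,-4,0,0,6],[0,-4,0,0,6],[0,-3,0,0,6],[0,-1,0,0,6],[0,0,0,0,6],[0,0,0,0,6],[0,0,0,0,6]]]'
python3 - <<'E'
from h import *
a=cams.capture("top")[:,:,::-1];b=cams.capture("scene")[:,:,::-1]
cv2.imwrite("pics/p5.png",np.hstack([cv2.resize(a[160:300,150:470],(400,175)),cv2.resize(b[150:290,180:500],(400,175))]))
cv2.imwrite("pics/p5.png",cv2.resize(np.vstack([a[170:290,150:470],b[160:330,180:500]]),None,fx=2,fy=2,interpolation=2))
E
```

```text
time_s: 15.65
ee_pos: [0.5954, -0.0115, 0.1584]
orientation: [3.141, -0.0, 1.237]
wrist_force: [-0.3, 0.0, 0.5]
grip_width: 0.705
time_s: 16.45
ee_pos: [0.5962, -0.0119, 0.3119]
orientation: [3.138, -0.002, 1.237]
wrist_force: [0.4, -0.2, -0.1]
grip_width: 0.701
time_s: 17.25
ee_pos: [0.4642, 0.0336, 0.3085]
orientation: [3.141, 0.001, 1.235]
wrist_force: [0.5, 0.0, -0.2]
grip_width: 0.702
```

View pics/p5.png

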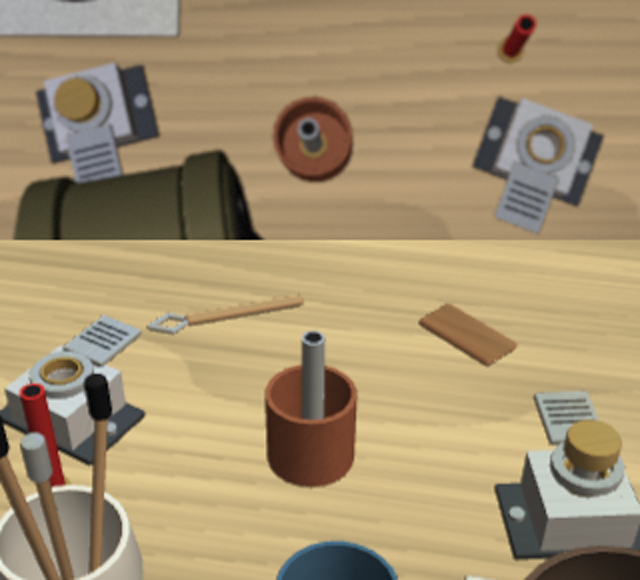

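The tube stands upright in the middle of the jar, at (312,340) in the lower panel and (312,135) in the upper. The coupling is empty, the plug coupling is untouched and the robot is clear.

```bash
python3 -c "
from bench import ticket
print(ticket.job_done())"
```

```text
the job is handed in; nothing more can be done
None
```

The steel spray tube is out of its coupling and standing upright in the jar, and I handed the job in at about 17.4 s of the 48 s allowed.

- **Release:** I pushed the thumb plate down with the closed fingers until it hit its stop. The force peaked at about 26 N, and a picture afterwards showed the collar flush with the block.
- **Move:** I gripped the tube, drew it straight up without snagging, and lowered it into the jar. It touched the jar floor with about 6 N at the expected height before I let go.
- **Last checks:** The final pictures show the tube upright in the middle of the jar, the jar standing, the coupling empty, the plug coupling unchanged, and the arm clear of everything. The wrist force was close to zero.
- **Disagreement:** My ray measurements put the plate at about 62 mm and the tube top at 128.6 mm, against 66 mm and 130 mm in the text. The first firm contact was also softer than I expected (2.7 N, then 8.8 N). None of this affected the result, and no check failed.

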